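# Reset the bench power box under its push-latch lid

### The arm

A 7-joint arm with a two-finger parallel gripper is mounted at the origin on the work surface. World frame = base frame: x ahead of the robot, y to its left, z up, the work surface at z = 0. Lengths are in m, angles in rad, forces in N, time in s.
With the tool pointing down it reaches from about 0.4 to 0.85 m from the base axis. Payload 4.5 kg.
Tool frame: the origin (TCP) lies at the very end of the fingers, on their centre line; the grasp point (between the pads) lies 19 mm behind it; z points along the fingers, y is the line along which they close (so a half turn about z gives the same grasp; the last joint's range is limited). The gripper opens to 88 mm and grips with 3 to 60 N. Pads are 18 mm wide; open, the fingers measure 123 mm over their backs; the gripper's body (75 mm by 187 mm) begins 45 mm behind the grasp point.
Start: joints at [-1.312, 0.689, -0.195, 1.565, 0.157, 0.902, -0.215], TCP at [0.139, 0.609, 0.239] pointing down, gripper open.
Joint ranges: [-3.01, 3.01], [-0.46, 2.08], [-1.47, 1.51], [0.13, 2.56], [-1, 4.14], [0.04, 2.09], [-2.66, 2.66]. Speed limits (rad/s): [2.57, 2.57, 3.14, 3.14, 3.14, 3.14, 3.14].

### API

Orientations are given as a unit quaternion [x, y, z, w].
In Python, from plant import r, eyes, nets gives the robot as it stands.
- The arm moves only by the shell command python3 -m pendant 'ROWS' [FORCE]. ROWS is JSON, a list of rows, each an object of numbers: "claw": the opening, from 0 (shut) to 1 (fully open); "dx", "dy", "dz": the shift along the world's x, y, z in mm; "twist": the turn about the world's z in rad. In form: [{"claw": .., "dx": .., "dy": .., "dz": .., "twist": ..}, ...]. A call has 1 to 8 rows; each row is the pose to reach, as a shift and turn from the pose commanded when the call began; what a row does not reach only later rows make up. A row lasts 1/10 s, in which the tool goes at most 50 mm and 8.59 degrees, less where a joint would pass 70% of its speed; a pose out of reach is approached as far as the arm can. A call with a gripper value outside its range is refused whole. The fingers move at their own pace and stop on an object; FORCE is the grip in N (left out, the last holds). Time passes only in rows, so rows that repeat a pose let the fingers close. It gives the time, the measured TCP pose, the force, the opening and the grip force at its end, in the units of the state.
- r.get_state(): the state, without advancing time (a new reading comes with each control period).
- eyes.snapshot(name): name is "scene" or "side" or "wrist"; returns (picture, depth): 420x560x3 uint8, blue, green, red; 420x560 float32, m along the optical axis (not along the pixel's ray), 0 where there is no reading.
- eyes.camera_info(name): a dict with "K" (3x3 intrinsics, pixels), "D" ([k1, k2, p1, p2, k3] as OpenCV has them; the pictures are not rectified), "world_to_cam" (4x4, takes a point from world to camera coordinates); the wrist camera has in their place "T_tool_cam" (4x4, takes a point from camera to tool coordinates, whose origin is the TCP and whose axes are the flange's). Camera axes: x right, y down, z forward; pixel columns grow to the right and rows downward; lengths in m; the calibration is good to about 2 mm. A picture is of the moment at which its call begins: read the wrist's pose just before it. camera_info takes no time and is no camera call.
- r.finish_job(): hands the job in; it is judged then, once.
Trained networks look in the newest picture that a camera, given by its name, has taken for a name from the list of things; names that differ only in an ending like _2 or _b are one class to them, and where a whole thing is asked for, a point or a joint stands for the part that bears it (a point fixed in the world has none). Each returns a list of dicts, best first, with "confidence" (0 to 1); they miss things now and then, are a little off and sometimes report something else, mostly with a low value. They report only what shows in the picture. A call takes as long as a camera call.
- nets.spot_in(camera, query): "box" ([left, top, width, height] as shares, 0 to 1, of the picture: columns of its width, rows of its height, round what is visible of it).
- nets.place_of(camera, query): "position" ([column, row] as shares, 0 to 1, of the picture: columns of its width, rows of its height: a listed point, or the origin of a listed thing).
The state is a dict: "clock": time; "q": joint angles; "qd": joint speeds; "joint_torque": joint torques, N m; "tool_pos": TCP position; "eef_rot": TCP orientation; "contact_force": force on the tool from outside, world axes, zero at the start; "moment": the same for the moment, N m; "opening": opening from 0.0 (shut) to 1.0 (fully open); "finger_force": force on a finger pad.
Only numpy, scipy, OpenCV 4.12 (cv2) and the standard library are available. Lean on these libraries where they do the work, as an engineer would, in place of code of your own. Each camera call takes 0.05 s, during which the arm holds its last target. There are 200 camera calls.

### The job

Reset the power box with the blue lid: press the white thumb mark at the lid's front edge so that it pops open, push the green button inside fully in, then swing the lid down and press it until it latches shut again, and let go. It is all done by pushing, so nothing needs picking up; leave the box with the orange lid and the things lying on the bench as they are.

Things in the scene. Friction and masses are not known exactly. Their poses are not given: they have to be found in the camera images.
- blue_box: white power box with the blue lid, screwed to the bench: from 80 mm in front of (-x) to 100 mm behind its origin, 130 mm wide (y), walls 68 mm high, fixed rear housing (last 34 mm) 74 mm high. Origin under it on the bench, z up; its -x side (front) looks roughly to the robot. The blue lid, 130 x 126 x 6 mm, hinged at the rear, covers the hollow with the green button.
- blue_hinge (a point): point on the blue lid's hinge axis, half-way along; 62 mm behind (+x) and 72 mm above the box's origin. The axis runs along the box's y. The lid reaches 132 mm from it; the lid's underside lies in the plane of the axis, its outer face 6 mm off that plane.
- blue_lip (a point): spot to press on the blue lid: centre of the white thumb mark (26 mm across) on its outer face, 110 mm from the hinge axis; moves with the lid, 78 mm above the bench when shut. Pressing it 5 mm down to a solid stop (2 to 3 N) and letting go frees the latch: a damped spring swings the lid fully open in about 2.5 s (move up out of its way). Pressed again when shut, it opens again.
- blue_lid (a joint): blue lid's angle (rad): 0 latched shut, level; 1.5 fully open, upright, upper edge about 205 mm above the bench; -0.05 pressed in against the stop. To shut it, push its outer (rear) face forwards and down (1 to 4 N) right to the stop, 5 mm below shut, and let go: it springs back to 0 and stays. Let go short of the stop, it swings open again.
- blue_button_top (a point): centre of the top of the green button in the blue-lidded box: 33 mm in front of the box's origin, 50 mm above the bench when up. Moves with the button. The hollow round it is open upwards when the lid is open: 25 mm clear from its centre to the black latch block on the front wall (65 mm high), 59 mm to the side walls.
- blue_button (a joint): green button (34 mm across) in the blue-lidded box, m pushed in: 0 up, 0.006 fully in (about 4 N); it springs back up
- orange_box: the other power box, same shape, with an orange lid; to be left alone. The two boxes may stand either way round.
- orange_lid (a joint): angle of the orange lid (rad), same mechanism; latched shut at 0 and must stay so
- small_glue: small clear glue bottle with white cap and blue label, 26 mm across, 78 mm tall, standing between the two boxes; origin under its centre (leave alone)
- big_glue: white glue bottle with red cap, 52 mm across, 150 mm tall; origin under its centre (leave alone)
- tape_roll: green roll of tape lying flat, 90 mm across, 24 mm high; origin under its centre (leave alone)
- resin_puck: amber resin disc, 62 mm across, 24 mm high; origin under its centre (leave alone)
- screwdriver: screwdriver lying on the bench, about 200 mm long; x axis runs along it (leave alone)
- printed_frame: white printed oval frame lying flat, about 130 by 100 by 12 mm; origin at its centre (leave alone)
- mug: blue mug, 76 mm across, 90 mm tall, handle on its y side; origin under its centre (leave alone)

How it is judged:
On the way, in this order (a step that is already met when the one before it is completed fails the run):
1. the blue lid is pressed in to release its latch (value of joint blue_lid below -0.022 rad).
2. the blue lid has popped fully open (value of joint blue_lid above 1.2 rad), for 0.1 s.
3. the green button is pushed fully in while the lid is open (value of joint blue_button above 0.005 m and value of joint blue_lid above 0.8 rad), for 0.05 s.
4. the blue lid is pressed down past its shut position (value of joint blue_lid below -0.022 rad).
At the end, for the whole second after the job is handed in: The blue lid is latched shut and at rest (within -0.012 to 0.02 rad of level) with nothing pressing on it, the green button is back up (within 1 mm), the orange lid is shut, and every loose thing lies within 20 mm of where it started (value of joint blue_lid between -0.012 and 0.02 rad and velocity of joint blue_lid between -0.05 and 0.05 rad/s and value of joint blue_button below 0.001 m and value of joint orange_lid between -0.012 and 0.02 rad and distance of each of small_glue, big_glue, tape_roll, resin_puck, screwdriver, printed_frame, mug from where it was at the start of the episode below 0.02 m); the robot touches nothing.
It fails at once if the orange lid is pressed in or opened (value of joint orange_lid below -0.022 rad or value of joint orange_lid above 0.05 rad).
It fails at once if a loose thing on the bench is shoved, lifted or carried more than 20 mm (distance of any of small_glue, big_glue, tape_roll, resin_puck, screwdriver, printed_frame, mug from where it was at the start of the episode above 0.02 m).
It also fails if it takes over 58 s, if anything falls off the work surface, if the arm or the gripper's body presses on something with over 40 N, if the wrist force passes 120 N, or if a joint passes its speed limit or range.

## Working session

There is one attempt and no reset: what is moved stays moved. The work goes in short steps, Python scripts to look and compute and a shell command to move; the robot and the scene stay as the last step left them, time stands still between calls to the robot, and variables do not carry over. Pictures are saved under pics/ and viewed, at most 10 in all, crops included, and the job is handed in when it is done.

```bash
mkdir -p pics; cat > h.py <<'E'
import numpy as np, cv2
from scipy.spatial.transform import Rotation as R
from plant import r, eyes, nets
def snap(c):
    s=r.get_state(); im,d=eyes.snapshot(c); ci=eyes.camera_info(c)
    if c=="wrist":
        T=np.eye(4);T[:3,:3]=R.from_quat(s["eef_rot"]).as_matrix();T[:3,3]=s["tool_pos"]; M=T@np.array(ci["T_tool_cam"])
    else: M=np.linalg.inv(np.array(ci["world_to_cam"]))
    return im,d,np.array(ci["K"]),np.array(ci["D"]),M
def ray(K,D,M,u,v):
    x=cv2.undistortPoints(np.array([[[u,v]]],float),K,D)[0,0]
    return M[:3,3], M[:3,:3]@np.array([x[0],x[1],1])
def atz(K,D,M,u,v,z):
    o,d=ray(K,D,M,u,v); return o+d*(z-o[2])/d[2]
def dep(d,K,D,M,u,v):
    w=d[int(v)-2:int(v)+3,int(u)-2:int(u)+3]; w=w[w>0]
    o,e=ray(K,D,M,u,v); return o+e*np.median(w) if len(w) else None
E
python3 - <<'E'
from h import *
np.set_printoptions(precision=3,suppress=True)
print(r.get_state())
for c in("scene","side"):
    im,d,K,D,M=snap(c); cv2.imwrite(f"pics/{c}0.png",im); print(c,M)
    for q,z in(("blue_lip",.078),("blue_hinge",.072),("blue_box",0),("orange_box",0),("small_glue",0),("big_glue",0),("mug",0),("screwdriver",0),("tape_roll",0)):
        for p in nets.place_of(c,q)[:2]:
            u,v=p["position"][0]*560,p["position"][1]*420
            print(q,round(p["confidence"],2),int(u),int(v),atz(K,D,M,u,v,z),dep(d,K,D,M,u,v))
E
```

```text
{'clock': 0.0, 'q': array([-1.312,  0.69 , -0.195,  1.566,  0.157,  0.902, -0.215]), 'qd': array([-0.001, -0.001,  0.   ,  0.002, -0.   ,  0.001, -0.001]), 'joint_torque': array([  0.   , -52.756,  -1.267, -15.342,  -0.053,   0.007,   0.   ]), 'tool_pos': array([0.139, 0.609, 0.238]), 'eef_rot': array([ 0.112,  0.994, -0.001, -0.   ]), 'contact_force': array([ 0.42 ,  0.802, -0.125]), 'moment': array([ 0.05 , -0.03 , -0.004]), 'finger_force': 0.0, 'opening': 1.0014304011165556}
scene [[-0.753  0.466 -0.464  1.187]
 [ 0.658  0.537 -0.528  0.646]
 [ 0.003 -0.703 -0.711  0.954]
 [ 0.     0.     0.     1.   ]]
blue_lip 0.79 360 218 [0.48  0.141 0.078] [0.479 0.141 0.077]
blue_hinge 0.79 343 249 [0.58  0.18  0.072] [0.583 0.182 0.077]
blue_box 0.79 351 252 [0.523 0.161 0.   ] [0.577 0.201 0.078]
orange_box 0.8 263 196 [ 0.559 -0.141  0.   ] [ 0.607 -0.081  0.073]
small_glue 0.68 305 220 [0.533 0.002 0.   ] [0.542 0.011 0.013]
small_glue 0.64 224 150 [ 0.519 -0.378 -0.   ] [ 0.534 -0.354  0.022]
big_glue 0.61 392 319 [0.595 0.358 0.   ] [0.61  0.365 0.024]
big_glue 0.22 301 311 [0.736 0.20
[... 310 characters left out ...]
0.656  0.801]
 [ 0.     0.     0.     1.   ]]
blue_lip 0.56 231 175 [0.487 0.154 0.078] [0.488 0.158 0.075]
blue_hinge 0.56 268 170 [0.592 0.17  0.072] [0.592 0.169 0.073]
blue_box 0.64 250 196 [0.537 0.149 0.   ] [0.53  0.092 0.048]
blue_box 0.19 275 276 [ 0.555 -0.147  0.   ] [ 0.543 -0.209  0.075]
orange_box 0.75 277 278 [ 0.56  -0.152  0.   ] [ 0.547 -0.214  0.076]
small_glue 0.58 256 233 [ 0.532  0.002 -0.   ] [ 0.53  -0.012  0.014]
big_glue 0.67 255 155 [0.581 0.349 0.   ] [0.577 0.325 0.017]
mug 0.55 359 357 [ 0.684 -0.381  0.   ] [ 0.668 -0.408  0.051]
screwdriver 0.84 316 175 [0.746 0.217 0.   ] [0.742 0.203 0.011]
tape_roll 0.62 273 377 [ 0.508 -0.393  0.   ] [ 0.509 -0.392 -0.002]
```

View pics/scene0.png

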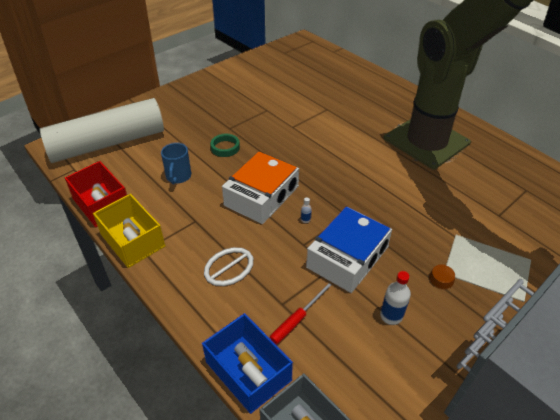

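```bash
python3 - <<'E'
from h import *
np.set_printoptions(precision=4,suppress=True)
# lid fit from depth: blue pixels at z~78mm
for c in("scene","side"):
    im,d,K,D,M=snap(c)
    hsv=cv2.cvtColor(im,cv2.COLOR_BGR2HSV)
    v,u=np.nonzero((d>0)&(hsv[...,0]>95)&(hsv[...,0]<130)&(hsv[...,1]>90))
    x=cv2.undistortPoints(np.stack([u,v],1).astype(float)[:,None],K,D)[:,0]
    P=(M[:3,:3]@(np.c_[x,np.ones(len(x))]*d[v,u][:,None]).T).T+M[:3,3]
    m=(abs(P[:,2]-.078)<.008)&(P[:,0]>.4)&(P[:,0]<.65)&(P[:,1]>0)&(P[:,1]<.3)
    rr=cv2.minAreaRect((P[m][:,:2]*1000).astype(np.float32)); print(c,m.sum(),rr,np.median(P[m][:,2]),cv2.boxPoints(rr).tolist())
E
```

```text
scene 2060 ((523.1878051757812, 160.54953002929688), (139.142822265625, 125.89031219482422), 12.223610877990723) 0.07804271379581373 [[441.866455078125, 207.33746337890625], [468.5208740234375, 84.30123138427734], [604.5091552734375, 113.7615966796875], [577.854736328125, 236.79782104492188]]
side 1308 ((525.9699096679688, 157.77572631835938), (130.53099060058594, 132.6576690673828), 11.321951866149902) 0.07572970455491329 [[448.9527282714844, 210.000732421875], [474.9963073730469, 79.92464447021484], [602.987060546875, 105.55072021484375], [576.9434814453125, 235.62680053710938]]
```

The blue lid is around px (350,237) with its thumb mark at (362,222). The orange box is at (262,180), and the small glue stands between the two at (306,210). The box yaw comes out at about 11.7°, the lip near (0.483, 0.149) and the hinge near (0.590, 0.171). I'm moving over the lip with the fingers closed.

```bash
python3 -m pendant '[{"claw":0,"dx":170,"dy":-230,"dz":10,"twist":0.43},{"claw":0,"dx":170,"dy":-230,"dz":10,"twist":0.43},{"claw":0,"dx":170,"dy":-230,"dz":10,"twist":0.43},{"claw":0,"dx":170,"dy":-230,"dz":10,"twist":0.43},{"claw":0,"dx":344,"dy":-460,"dz":10,"twist":0.43},{"claw":0,"dx":344,"dy":-460,"dz":10,"twist":0.43},{"claw":0,"dx":344,"dy":-460,"dz":10,"twist":0.43},{"claw":0,"dx":344,"dy":-460,"dz":10,"twist":0.43}]' 20; python3 -c "
from h import *
print(R.from_quat(r.get_state()['eef_rot']).as_matrix()[:2,1])"
```

```text
clock: 1.9
tool_pos: [0.3795, 0.2872, 0.2476]
eef_rot: [-0.103, 0.995, 0.0, 0.0]
contact_force: [0.6, 0.3, 0.4]
opening: 0.299
finger_force: 0.0
[-0.20397873  0.97897525]
```

```bash
python3 -m pendant '[{"claw":0,"dx":100,"dy":-134,"dz":0,"twist":0},{"claw":0,"dx":100,"dy":-134,"dz":0,"twist":0},{"claw":0,"dx":100,"dy":-134,"dz":0,"twist":0},{"claw":0,"dx":100,"dy":-134,"dz":0,"twist":0},{"claw":0,"dx":100,"dy":-134,"dz":0,"twist":0}]'; python3 - <<'E'
from h import *
np.set_printoptions(precision=4,suppress=True)
s=r.get_state(); print(s["tool_pos"],R.from_quat(s['eef_rot']).as_matrix()[:2,1])
im,d,K,D,M=snap("wrist"); cv2.imwrite("pics/w1.png",im)
for q,z in(("blue_lip",.078),("blue_hinge",.072)):
    for p in nets.place_of("wrist",q)[:2]:
        u,v=p["position"][0]*560,p["position"][1]*420
        print(q,round(p["confidence"],2),int(u),int(v),atz(K,D,M,u,v,z),dep(d,K,D,M,u,v))
hsv=cv2.cvtColor(im,cv2.COLOR_BGR2HSV)
v,u=np.nonzero((hsv[...,0]>100)&(hsv[...,0]<130)&(hsv[...,1]>120))
P=np.array([atz(K,D,M,a,b,.078)[:2] for a,b in zip(u[::5],v[::5])])*1000
print(cv2.minAreaRect(P.astype(np.float32)),len(P))
E
```

```text
clock: 2.4
tool_pos: [0.4802, 0.1514, 0.2472]
eef_rot: [-0.099, 0.995, -0.001, 0.0]
contact_force: [-0.5, 0.8, -0.3]
opening: 0.004
finger_force: 0.0
[0.4802 0.1514 0.2472] [-0.1969  0.9804]
blue_lip 0.63 279 191 [0.4852 0.1508 0.078 ] [0.4848 0.1508 0.0796]
blue_lip 0.26 429 298 [0.5577 0.3073 0.078 ] [0.4412 0.1728 0.3277]
blue_hinge 0.93 278 305 [0.5967 0.1721 0.072 ] [0.4718 0.1487 0.2877]
((521.435302734375, 177.58535766601562), (129.86410522460938, 311.5187683105469), 9.362914085388184) 2743
```

View pics/w1.png

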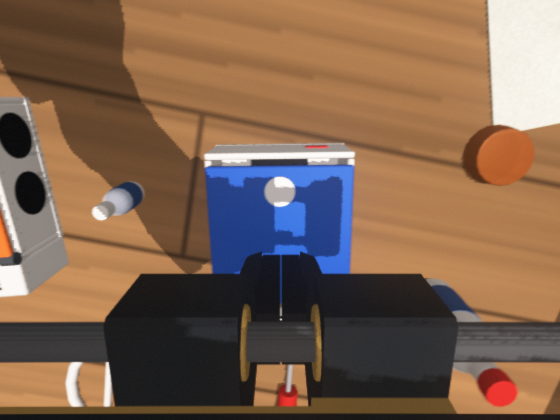

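The wrist view shows the thumb mark at px (279,191), straight ahead of the closed fingertips. I'm pressing it now.

```bash
python3 -m pendant '[{"claw":0,"dx":5,"dy":-1,"dz":-50,"twist":0},{"claw":0,"dx":5,"dy":-1,"dz":-100,"twist":0},{"claw":0,"dx":5,"dy":-1,"dz":-145,"twist":0},{"claw":0,"dx":5,"dy":-1,"dz":-163,"twist":0},{"claw":0,"dx":5,"dy":-1,"dz":-170,"twist":0},{"claw":0,"dx":5,"dy":-1,"dz":-174,"twist":0},{"claw":0,"dx":5,"dy":-1,"dz":-175,"twist":0},{"claw":0,"dx":5,"dy":-1,"dz":-175,"twist":0}]'
```

```text
clock: 3.35
tool_pos: [0.4834, 0.155, 0.0736]
eef_rot: [-0.103, 0.995, 0.001, 0.001]
contact_force: [-1.5, 0.6, 2.5]
opening: 0.004
finger_force: 1.1
```

```bash
python3 -m pendant '[{"claw":0,"dx":0,"dy":0,"dz":-2,"twist":0},{"claw":0,"dx":0,"dy":0,"dz":-2,"twist":0},{"claw":0,"dx":-5,"dy":0,"dz":45,"twist":0},{"claw":0,"dx":-15,"dy":0,"dz":95,"twist":0},{"claw":0,"dx":-30,"dy":0,"dz":145,"twist":0},{"claw":0,"dx":-35,"dy":-5,"dz":195,"twist":0},{"claw":0,"dx":-35,"dy":-5,"dz":205,"twist":0},{"claw":0,"dx":-35,"dy":-5,"dz":205,"twist":0}]'
python3 -m pendant '[{"claw":0,"dx":0,"dy":0,"dz":0,"twist":0},{"claw":0,"dx":0,"dy":0,"dz":0,"twist":0},{"claw":0,"dx":0,"dy":0,"dz":0,"twist":0},{"claw":0,"dx":0,"dy":0,"dz":0,"twist":0},{"claw":0,"dx":0,"dy":0,"dz":0,"twist":0},{"claw":0,"dx":0,"dy":0,"dz":0,"twist":0},{"claw":0,"dx":0,"dy":0,"dz":0,"twist":0},{"claw":0,"dx":0,"dy":0,"dz":0,"twist":0}]'
python3 -m pendant '[{"claw":0,"dx":0,"dy":0,"dz":0,"twist":0},{"claw":0,"dx":0,"dy":0,"dz":0,"twist":0},{"claw":0,"dx":0,"dy":0,"dz":0,"twist":0},{"claw":0,"dx":0,"dy":0,"dz":0,"twist":0},{"claw":0,"dx":0,"dy":0,"dz":0,"twist":0},{"claw":0,"dx":0,"dy":0,"dz":0,"twist":0},{"claw":0,"dx":0,"dy":0,"dz":0,"twist":0},{"claw":0,"dx":0,"dy":0,"dz":0,"twist":0}]'
python3 -m pendant '[{"claw":0,"dx":0,"dy":0,"dz":0,"twist":0},{"claw":0,"dx":0,"dy":0,"dz":0,"twist":0},{"claw":0,"dx":0,"dy":0,"dz":0,"twist":0},{"claw":0,"dx":0,"dy":0,"dz":0,"twist":0},{"claw":0,"dx":0,"dy":0,"dz":0,"twist":0},{"claw":0,"dx":0,"dy":0,"dz":0,"twist":0}]'
python3 - <<'E'
from h import *
np.set_printoptions(precision=4,suppress=True)
ims=[]
for c in ("wrist","side"):
    im,d,K,D,M=snap(c); ims.append(im)
    for q,z in(("blue_button_top",.05),):
        for p in nets.place_of(c,q)[:2]:
            u,v=p["position"][0]*560,p["position"][1]*420
            print(c,q,round(p["confidence"],2),int(u),int(v),atz(K,D,M,u,v,z),dep(d,K,D,M,u,v))
cv2.imwrite("pics/w2.png",cv2.resize(np.hstack(ims),(800,300)))
E
```

```text
clock: 4.15
tool_pos: [0.4505, 0.1492, 0.2807]
eef_rot: [-0.102, 0.995, 0.001, 0.004]
contact_force: [0.5, 1.3, -1.1]
opening: 0.003
finger_force: 0.0
clock: 4.95
tool_pos: [0.4483, 0.1488, 0.2773]
eef_rot: [-0.102, 0.995, 0.0, -0.0]
contact_force: [-0.3, -0.7, -0.6]
opening: 0.003
finger_force: 0.0
clock: 5.75
tool_pos: [0.4483, 0.1488, 0.2773]
eef_rot: [-0.102, 0.995, 0.0, -0.0]
contact_force: [-0.3, 0.2, -1.0]
opening: 0.006
finger_force: 0.0
clock: 6.35
tool_pos: [0.4483, 0.1487, 0.2773]
eef_rot: [-0.102, 0.995, 0.0, -0.0]
contact_force: [-0.4, 0.3, -0.3]
opening: 0.007
finger_force: 0.0
wrist blue_button_top 0.91 269 223 [0.5021 0.1478 0.05  ] [0.5018 0.1477 0.0507]
side blue_button_top 0.49 237 181 [0.5046 0.1595 0.05  ] [0.5049 0.1642 0.0463]
side blue_button_top 0.23 274 375 [ 0.5064 -0.4162  0.05  ] [ 0.512  -0.389  -0.0023]
```

View pics/w2.png

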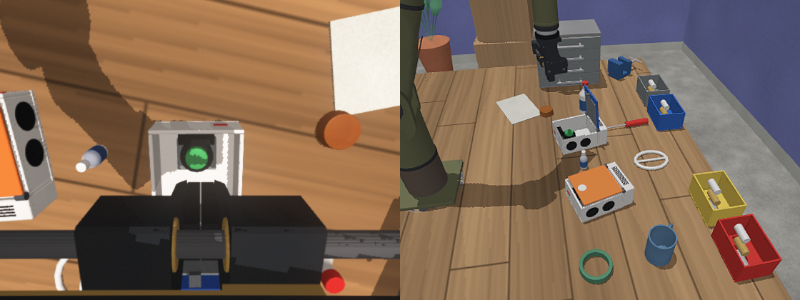

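The left half (wrist) shows the green button at full-picture px (269,223). The right half (side) shows the blue lid upright at about (592,110). I'm pushing the button next.

```bash
python3 -m pendant '[{"claw":0,"dx":40,"dy":2,"dz":-20,"twist":0},{"claw":0,"dx":53,"dy":2,"dz":-65,"twist":0},{"claw":0,"dx":53,"dy":2,"dz":-115,"twist":0},{"claw":0,"dx":53,"dy":2,"dz":-165,"twist":0},{"claw":0,"dx":53,"dy":2,"dz":-205,"twist":0},{"claw":0,"dx":53,"dy":2,"dz":-222,"twist":0},{"claw":0,"dx":53,"dy":2,"dz":-229,"twist":0},{"claw":0,"dx":53,"dy":2,"dz":-234,"twist":0}]'
python3 -m pendant '[{"claw":0,"dx":0,"dy":0,"dz":-1,"twist":0},{"claw":0,"dx":0,"dy":0,"dz":-1,"twist":0},{"claw":0,"dx":0,"dy":0,"dz":-2,"twist":0}]'
```

```text
clock: 7.35
tool_pos: [0.5002, 0.1503, 0.0437]
eef_rot: [-0.103, 0.995, -0.001, -0.001]
contact_force: [-9.5, -1.2, 43.6]
opening: 0.002
finger_force: 22.4
clock: 7.65
tool_pos: [0.5002, 0.1504, 0.044]
eef_rot: [-0.103, 0.995, -0.001, -0.0]
contact_force: [-8.6, -2.0, 28.5]
opening: 0.005
finger_force: 14.3
```

```bash
python3 -m pendant '[{"claw":0,"dx":0,"dy":0,"dz":45,"twist":0},{"claw":0,"dx":0,"dy":0,"dz":95,"twist":0},{"claw":0,"dx":0,"dy":0,"dz":145,"twist":0},{"claw":0,"dx":0,"dy":0,"dz":195,"twist":0},{"claw":0,"dx":10,"dy":2,"dz":235,"twist":0},{"claw":0,"dx":55,"dy":12,"dz":240,"twist":0},{"claw":0,"dx":100,"dy":22,"dz":240,"twist":0},{"claw":0,"dx":146,"dy":32,"dz":240,"twist":0}]'
python3 -m pendant '[{"claw":0,"dx":0,"dy":0,"dz":0,"twist":0},{"claw":0,"dx":0,"dy":0,"dz":-50,"twist":0},{"claw":0,"dx":0,"dy":0,"dz":-100,"twist":0},{"claw":0,"dx":0,"dy":0,"dz":-110,"twist":0},{"claw":0,"dx":0,"dy":0,"dz":-110,"twist":0}]'
python3 - <<'E'
from h import *
im,d,K,D,M=snap("side"); cv2.imwrite("pics/s3.png",cv2.resize(im[60:260,150:420],(800,593)))
print(r.get_state()["tool_pos"])
E
```

```text
clock: 8.45
tool_pos: [0.6495, 0.1827, 0.2844]
eef_rot: [-0.102, 0.995, 0.0, 0.002]
contact_force: [0.6, -0.4, -0.1]
opening: 0.007
finger_force: 0.0
clock: 8.95
tool_pos: [0.6462, 0.1822, 0.171]
eef_rot: [-0.103, 0.995, -0.0, -0.001]
contact_force: [0.3, -0.2, -0.3]
opening: 0.005
finger_force: 0.0
[0.64777981 0.18307188 0.173128  ]
```

View pics/s3.png

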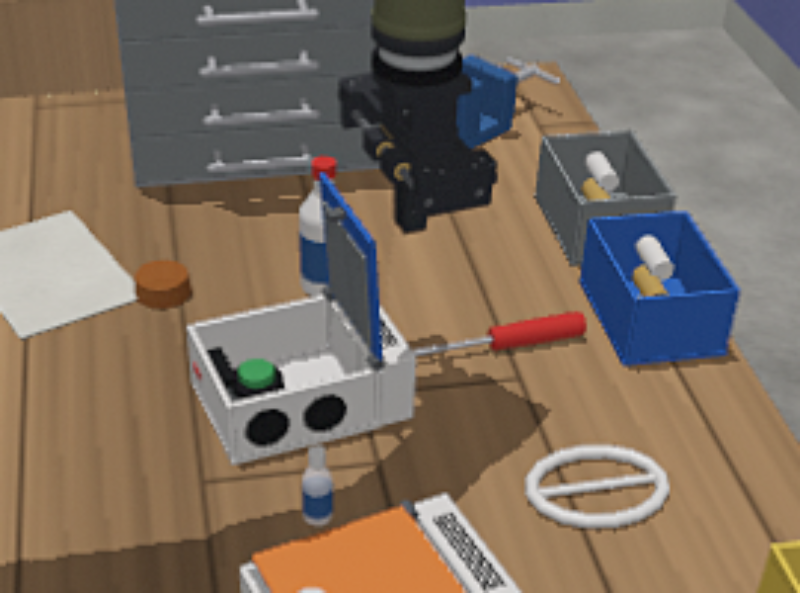

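The fingers sit behind the open lid, with the lid edge at about (350,215) in this crop and the fingertips at about (410,220). The button is back up. I'll swing the lid down along its arc.

```bash
python3 -m pendant '[{"claw":0,"dx":-35,"dy":-7,"dz":3,"twist":0},{"claw":0,"dx":-47,"dy":-10,"dz":4,"twist":0},{"claw":0,"dx":-58,"dy":-12,"dz":5,"twist":0},{"claw":0,"dx":-68,"dy":-14,"dz":5,"twist":0},{"claw":0,"dx":-83,"dy":-17,"dz":1,"twist":0},{"claw":0,"dx":-97,"dy":-20,"dz":-5,"twist":0},{"claw":0,"dx":-110,"dy":-22,"dz":-13,"twist":0},{"claw":0,"dx":-122,"dy":-25,"dz":-24,"twist":0}]'
```

```text
clock: 9.8
tool_pos: [0.5292, 0.159, 0.1519]
eef_rot: [-0.102, 0.995, 0.001, 0.006]
contact_force: [0.4, 0.5, 4.6]
opening: 0.005
finger_force: 2.1
```

```bash
python3 -m pendant '[{"claw":0,"dx":-10,"dy":-2,"dz":-13,"twist":0},{"claw":0,"dx":-18,"dy":-4,"dz":-27,"twist":0},{"claw":0,"dx":-23,"dy":-5,"dz":-38,"twist":0},{"claw":0,"dx":-27,"dy":-5,"dz":-50,"twist":0},{"claw":0,"dx":-29,"dy":-6,"dz":-60,"twist":0},{"claw":0,"dx":-31,"dy":-6,"dz":-69,"twist":0},{"claw":0,"dx":-33,"dy":-7,"dz":-75,"twist":0},{"claw":0,"dx":-33,"dy":-7,"dz":-76,"twist":0}]'
python3 -m pendant '[{"claw":0,"dx":0,"dy":0,"dz":-1,"twist":0},{"claw":0,"dx":0,"dy":0,"dz":-1,"twist":0}]'
```

```text
clock: 10.6
tool_pos: [0.4959, 0.1524, 0.0735]
eef_rot: [-0.102, 0.995, 0.001, 0.004]
contact_force: [1.8, -0.6, 15.5]
opening: 0.003
finger_force: 7.7
clock: 10.8
tool_pos: [0.4958, 0.1524, 0.0735]
eef_rot: [-0.102, 0.995, 0.001, 0.004]
contact_force: [1.2, -1.0, 16.0]
opening: 0.006
finger_force: 8.1
```

The lid is on its solid stop at 16 N. I'll let go straight up, then check.

```bash
python3 -m pendant '[{"claw":0,"dx":0,"dy":0,"dz":30,"twist":0},{"claw":0,"dx":0,"dy":0,"dz":80,"twist":0},{"claw":0,"dx":0,"dy":0,"dz":130,"twist":0},{"claw":0,"dx":0,"dy":0,"dz":180,"twist":0},{"claw":0,"dx":-20,"dy":0,"dz":205,"twist":0},{"claw":0,"dx":-20,"dy":0,"dz":205,"twist":0},{"claw":0,"dx":-20,"dy":0,"dz":205,"twist":0},{"claw":0,"dx":-20,"dy":0,"dz":205,"twist":0}]'
python3 -m pendant '[{"claw":0,"dx":0,"dy":0,"dz":0,"twist":0},{"claw":0,"dx":0,"dy":0,"dz":0,"twist":0},{"claw":0,"dx":0,"dy":0,"dz":0,"twist":0},{"claw":0,"dx":0,"dy":0,"dz":0,"twist":0},{"claw":0,"dx":0,"dy":0,"dz":0,"twist":0},{"claw":0,"dx":0,"dy":0,"dz":0,"twist":0},{"claw":0,"dx":0,"dy":0,"dz":0,"twist":0},{"claw":0,"dx":0,"dy":0,"dz":0,"twist":0}]'
python3 - <<'E'
from h import *
im,d,K,D,M=snap("side"); cv2.imwrite("pics/s4.png",cv2.resize(im[60:260,150:420],(800,593)))
E
```

```text
clock: 11.6
tool_pos: [0.4722, 0.1504, 0.2745]
eef_rot: [-0.102, 0.995, -0.0, -0.001]
contact_force: [0.8, -0.7, -0.6]
opening: 0.004
finger_force: 0.0
clock: 12.4
tool_pos: [0.4724, 0.1508, 0.2754]
eef_rot: [-0.102, 0.995, 0.0, 0.0]
contact_force: [-0.4, 0.5, -0.5]
opening: 0.008
finger_force: 0.0
```

View pics/s4.png

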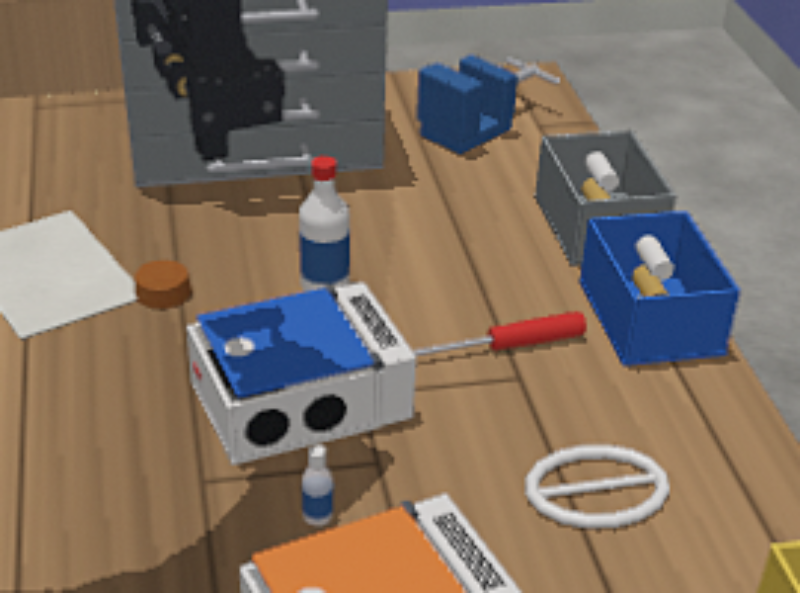

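The blue lid is shut and level at about (290,340), the tool is clear of it, and the loose things in view haven't moved. I'm handing in.

```bash
python3 -c "
from plant import r
print(r.finish_job())"
```

```text
the job is handed in; nothing more can be done
None
```

I reset the blue-lidded box and handed the job in at about 12.5 s: the lid popped open, the button went fully in, and the last picture shows the lid shut with the robot clear; no verdict came back.

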